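# Bolt the jig's fence across and hold a heat sink in its corner

### The job

On the plywood jig, slide the steel bolt fully home into its keeper so that its bar makes the fence. Then bring the flanged heat sink up square against the bar, in the opening between guide and keeper, with its finned side to the bar, and press it firmly with one diagonal push both against the bar and down onto the plywood; finish while still holding that push, without letting go. Leave everything else where it is.

Things in the scene. Friction and masses are not known exactly. Their poses are not given: they have to be found in the camera images.
- jig: Jig screwed to the bench (never moves in a run): plywood board 200 x 370 mm, 12 mm thick, with a flat steel slide bolt on top. Origin on the bench surface; in its own axes the board spans x -120 to 80, y -160 to 210, top at z = 12 mm. x points away from the robot (yaw up to 0.35 rad), y runs along the bolt. A lug, top at z = 26 mm, stands at y 197 to 203, x 23 to 49 mm.
- opening (a point): Middle of the opening, on the fence face at board level (jig x 30, y 0, z 12 mm). Two dark steel blocks carry the bolt, both at jig x 24 to 54 mm, tops at z = 40 mm: the guide at y 40 to 72 and the keeper at y -66 to -40 mm. The 80 mm opening lies between them; the bolt's near face, plane x = 30 mm, is the fence face.
- bolt (a joint): Slide of the bolt, m: 0 = drawn back (tip level with the guide's mouth, jig y = 40 mm), 0.096 = fully home at its stop, tip 16 mm deep in the keeper. It moves along the jig's -y, needs about 3 N, has no spring and stays where it is left. Starts between 0 and 0.04.
- bolt_tip (a point): On the leading tip of the bolt's flat steel bar, 12 mm thick (jig x 30 to 42 mm), 150 mm long, 20 mm high (jig z 14 to 34 mm). This point: underside of the tip, mid-thickness; the point's y axis runs back along the bar to the knob.
- bolt_knob (a point): Middle of the bolt's knob: an upright plain steel cylinder 18 mm in diameter and 36 mm tall on the tail of the bar, 142 mm behind its tip, from jig z 34 to 70 mm (this point at 52 mm), on the bar's centre line (jig x = 36 mm).
- heatsink: Flanged heat sink, aluminium, the larger one on the jig: 60 (x) x 50 (y) mm, 38 high, 0.15 to 0.31 kg, loose. Base 8 mm thick; five fin plates across the 50 mm fill x -2 to 30 mm up to z = 38; the rest, x -30 to -2, is a bare flange 8 mm thick. Origin: centre of underside; x points from flange to fins. Starts flat on the board, fins away from the robot, up to 0.4 rad askew.
- heatsink_back (a point): On the heat sink's outer fin face, the face that goes against the bar: middle of its width, 10 mm above its underside (heat sink x = 30 mm).
- heatsink_notch (a point): On the heat sink, inner corner where the flange's top meets the nearest fin (heat sink x = -2 mm, z = 8 mm), middle of its width: a good place for closed fingertips to push forward and down together.
- small_sink: Bystander: small square heat sink without a flange, 30 x 30 mm, 22 mm high, on the right part of the jig's board. Origin: centre of its underside.
- driver: Bystander: screwdriver, 130 mm, lying on the left part of the jig's board, on the robot's side of the bolt.
- spool: Bystander: steel wire spool, 56 mm across, 44 mm high, on the bench to the left. Origin: centre of its underside.
- flux: Bystander: small white bottle, 36 mm across, 85 mm high, on the bench to the left. Origin: centre of its underside.
- tip_pot: Bystander: dark steel pot, 60 mm across, 45 mm high, on the bench to the right. Origin: centre of its underside.
- jar: Bystander: amber jar, 48 mm across, 55 mm high, on the bench to the right. Origin: centre of its underside.
- brush: Bystander: brush, 160 mm, lying on the bench beyond the jig.
There are look-alikes about, which are no part of the job. Leave any pink or turquoise look-alike of the heatsink alone.

How it is judged:
By the outcome, as a careful person would: the job done as asked, in the order asked, and still so for the second after the job is handed in, while the arm keeps its last pose, push and grip.
It also fails if it takes over 58 s, if anything falls off the work surface, if the arm or the gripper's body presses on something with over 40 N, if the wrist force passes 120 N, or if a joint passes its speed limit or range.

### The arm

A 6-joint arm with a two-finger parallel gripper is mounted at the origin on the work surface. World frame = base frame: x ahead of the robot, y to its left, z up, the work surface at z = 0. Lengths are in m, angles in rad, forces in N, time in s.
With the tool pointing down it reaches from about 0.35 to 0.975 m from the base axis. Payload 4.9 kg.
Tool frame: the origin (TCP) lies midway between the tips of the shut fingers; the grasp point (between the pads) lies 19 mm behind it; z points along the fingers, y is the line along which they close (so a half turn about z gives the same grasp; the last joint's range is limited). The gripper opens to 85 mm and grips with 20 to 120 N. Pads are 22 mm wide; open, the fingers measure 114 mm over their backs; the gripper's body (76 mm by 85 mm) begins 54 mm behind the grasp point. The pads swing forward as they close: fully open they stand 13 mm farther back than shut.
Start: joints at [-0.119, 0.053, 1.613, -0, 1.476, -0.119], TCP at [0.625, 0, 0.231] pointing down, gripper open.
Joint ranges: [-3.01, 3.01], [-1.01, 2.22], [0.06, 2.58], [-1.02, 4.17], [0.09, 2.62], [-3.14, 3.14]. Speed limits (rad/s): [2.57, 2.57, 3.14, 3.14, 3.14, 3.14].

### API

Orientations are given as a unit quaternion [w, x, y, z].
In Python, from plant import state, grab_frame, job_done, cut_out, place_of gives the robot as it stands.
- The arm moves only by the tool jog_arm, never from a script. Its argument "motion" is text: rows parted by semicolons, each of 7 numbers parted by spaces: the opening in per cent of the stroke, from 0 (shut) to 100 (fully open), then the shift along the tool's x, y, z as a fraction of full scale, then the turn, a rotation vector about the tool's x, y, z as a fraction of full scale. A call has exactly 5 rows; each row is the pose to reach, as a shift and turn from the pose commanded when the call began, along the tool's axes at that moment; what a row does not reach only later rows make up. Full scale, the value 1, is 50 cm for a shift and 1.5 rad for a turn. A row lasts 1/8 s, in which the tool goes at most 62.5 mm and 10.7 degrees, less where a joint would pass 70% of its speed; a pose out of reach is approached as far as the arm can. A call with a number of a shift or a turn outside -1 to 1 is refused whole. A call with a gripper value outside its range is refused whole. The fingers move at their own pace and stop on an object; the grip force is fixed at half the most. Time passes only in rows, so rows that repeat a pose let the fingers close, or fill a call up. It gives the time, the measured TCP pose, the force, the opening and the grip force at its end, in the units of the state.
- state(): the state, without advancing time (a new reading comes with each control period).
- grab_frame(name): name is "scene" or "side" or "wrist"; returns a dict with "color" (400x640x3 uint8, red, green, blue), "range_z" (400x640 float32, m along the optical axis (not along the pixel's ray), 0 where there is no reading), "intrinsics" (3x3 intrinsics, pixels), "world_from_camera" (4x4, takes a point from camera to world coordinates). Camera axes: x right, y up, looking along -z (the intrinsics and any distortion apply to the point x, -y, -z); pixel columns grow to the right and rows downward; lengths in m; the calibration is good to about 2 mm. A picture is of the moment at which its call begins.
- job_done(): hands the job in; it is judged then, once.
Trained networks look in the newest picture that a camera, given by its name, has taken for a name from the list of things; names that differ only in an ending like _2 or _b are one class to them, and where a whole thing is asked for, a point or a joint stands for the part that bears it (a point fixed in the world has none). Each returns a list of dicts, best first, with "p" (0 to 1); they miss things now and then, are a little off and sometimes report something else, mostly with a low value. They report only what shows in the picture. A call takes as long as a camera call. They do not tell look-alikes from the thing itself.
- cut_out(camera, thing): "pixels" (400x640 bool, what is visible of it).
- place_of(camera, thing): "at" ([x, y, z] in m, in world coordinates, good to about 4 mm: a listed point, or the origin of a listed thing).
The state is a dict: "time": time; "joint_pos": joint angles; "joint_vel": joint speeds; "joint_efforts": joint torques, N m; "tool_pos": TCP position; "tool_rot": TCP orientation; "contact_force": force on the tool from outside, world axes, zero at the start; "ft_torque": the same for the moment, N m; "gripper_width": opening from 0.0 (shut) to 1.0 (fully open); "grasp_force": force on a finger pad.
Only numpy, scipy, OpenCV 4.12 (cv2) and the standard library are available. Lean on these libraries where they do the work, as an engineer would, in place of code of your own. Each camera call takes 0.05 s, during which the arm holds its last target. There are 200 camera calls.

## Working session

There is one attempt and no reset: what is moved stays moved. The work goes in short steps, Python scripts to look and compute and a tool call to move; the robot and the scene stay as the last step left them, time stands still between calls to the robot, and variables do not carry over. Pictures are saved under pics/ and viewed, at most 10 in all, crops included, and the job is handed in when it is done.

Besides the shell and the picture viewer there is one more tool, called as a command line: name --argument value ..., lists and objects as JSON in quotes. jog_arm: Moves the arm, as the interface text tells. Shift numbers are shares of 50 cm and turn numbers shares of 1.5 rad, none past 1 either way. Its arguments: {"type":"object","properties":{"motion":{"type":"string"}},"required":["motion"]}

```bash
mkdir -p pics; cat > h.py <<'E'
import numpy as np,cv2
from plant import *
def pts(f):
    K=f["intrinsics"];z=f["range_z"];v,u=np.mgrid[:400,:640]
    p=np.stack([(u-K[0,2])/K[0,0]*z,-(v-K[1,2])/K[1,1]*z,-z],-1)
    T=f["world_from_camera"];return p@T[:3,:3].T+T[:3,3]
def px(f,P):
    T=np.linalg.inv(f["world_from_camera"]);c=T[:3,:3]@np.array(P)+T[:3,3];K=f["intrinsics"]
    return K[0,0]*c[0]/-c[2]+K[0,2],K[1,1]*-c[1]/-c[2]+K[1,2]
E
python3 - <<'E'
from h import *
np.set_printoptions(precision=4,suppress=True)
print(state())
for c in ["scene","wrist"]:
    f=grab_frame(c);cv2.imwrite(f"pics/{c}0.png",f["color"][...,::-1])
    for t in ["jig","opening","bolt_tip","bolt_knob","heatsink","heatsink_back","heatsink_notch","small_sink","driver"]:
        print(c,t,[(round(d["p"],2),np.round(d["at"],4),np.round(px(f,d["at"]))) for d in place_of(c,t)])
E
```

```text
{'time': 0.0, 'joint_pos': array([-0.119 ,  0.0534,  1.6143,  0.    ,  1.476 , -0.119 ]), 'joint_vel': array([-0.0003, -0.0007,  0.0016,  0.0016, -0.0017,  0.0001]), 'joint_efforts': array([  0.0003, -39.367 , -37.0176,  -0.0002,   0.0069,  -0.    ]), 'tool_pos': array([0.6244, 0.0001, 0.23  ]), 'tool_rot': array([-0.0008,  0.7071,  0.7071, -0.0006]), 'contact_force': array([0.0907, 0.2494, 1.0828]), 'ft_torque': array([-0.0382, -0.0026, -0.0156]), 'grasp_force': 0.0, 'gripper_width': 0.9969478409221133}
scene jig [(0.87, array([ 0.5324, -0.0336, -0.0002]), array([309., 192.]))]
scene opening [(0.8, array([ 0.5561, -0.0284,  0.011 ]), array([311., 194.]))]
scene bolt_tip [(0.84, array([0.5513, 0.0076, 0.0134]), array([322., 192.]))]
scene bolt_knob [(0.85, array([0.5103, 0.1408, 0.0524]), array([361., 173.])), (0.74, array([0.4152, 0.0904, 0.0133]), array([342., 164.]))]
scene heatsink [(0.79, array([ 0.729 , -0.0917,  0.0034]), array([294., 238.])), (0.76, array([ 0.5357, -0.3205,  0.0018]), array([222., 197.])), (0.66, array([ 0.4042, -0.3169, -0.0027]), array([227., 171.])), (0.55
[... 1440 characters left out ...]
808 , -0.009 ,  0.0025]), array([466., 170.]))]
wrist heatsink_back [(0.94, array([ 0.7257, -0.1225,  0.0102]), array([394., 253.])), (0.7, array([ 0.5186, -0.2993,  0.0075]), array([250., 354.])), (0.62, array([ 0.4848, -0.0308,  0.0224]), array([204., 191.])), (0.28, array([0.4135, 0.0875, 0.011 ]), array([130.,  88.]))]
wrist heatsink_notch [(0.87, array([ 0.5435, -0.3189,  0.0114]), array([267., 366.])), (0.77, array([ 0.7297, -0.0849,  0.004 ]), array([399., 226.])), (0.75, array([ 0.4518, -0.0412,  0.0197]), array([178., 199.]))]
wrist small_sink [(0.52, array([ 0.493 , -0.1878,  0.0083]), array([227., 293.]))]
wrist driver [(0.81, array([0.4156, 0.0921, 0.0111]), array([131.,  83.]))]
```

```bash
python3 - <<'E'
import cv2
a=cv2.imread("pics/scene0.png")[110:290,180:420];b=cv2.imread("pics/wrist0.png")
cv2.imwrite("pics/sc0.png",cv2.resize(a,(800,600)))
E
```

```text
(no output)
```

View pics/sc0.png

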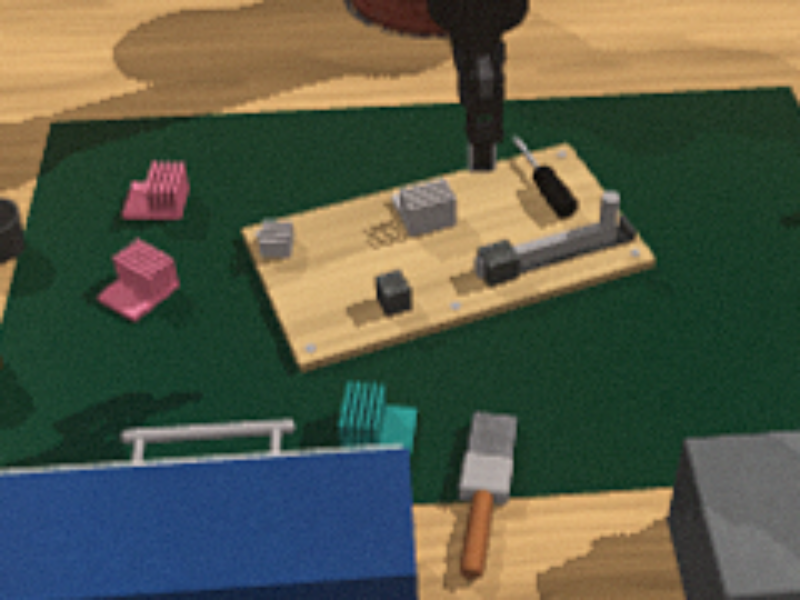

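View pics/wrist0.png

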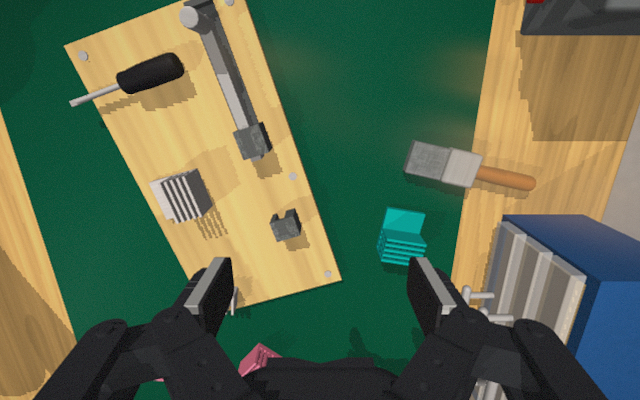

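Grey candidates: the flanged grey sink on the board at wrist (182,195) and the small one at scene crop (275,240), which has no flange. The pink ones (scene crop 155,190 and 140,280) and the turquoise one (wrist 402,237) are look-alikes. The larger grey sink fits, since it is on the jig with its flange to the left and fins to the right. I'll measure it and confirm with a crop.

```bash
cat > m.py <<'E'
from h import *
def jig(f,P=None):
    P=pts(f); q=P.reshape(-1,3); out={}
    def near(c,r,z0,z1): return q[(np.hypot(*(q[:,:2]-c).T)<r)&(q[:,2]>z0)&(q[:,2]<z1)]
    yaw=.30;o=np.array([.532,-.035])
    for _ in range(4):
        R=np.array([[np.cos(yaw),-np.sin(yaw)],[np.sin(yaw),np.cos(yaw)]])
        G=[cv2.minAreaRect(near(o+R@c,.026,.037,.044)[:,:2].astype('f4')*1000) for c in ([.039,.056],[.039,-.053])]
        g=np.array([r[0] for r in G])/1000;d=g[0]-g[1];yaw=np.arctan2(-d[0],d[1]);
        R=np.array([[np.cos(yaw),-np.sin(yaw)],[np.sin(yaw),np.cos(yaw)]])
        o=g.mean(0)-R@[.039,.0015]
    print("yaw",yaw,"o",o,"dist",np.linalg.norm(d),G)
    return o,R,yaw,q
def J(o,R,q): return np.c_[(q[:,:2]-o)@R,q[:,2]]
def sink(o,R,q,z0=.044):
    j=J(o,R,q);s=j[(j[:,2]>z0)&(j[:,2]<.056)&(abs(j[:,1]-.0)<.07)&(j[:,0]>-.12)&(j[:,0]<.035)]
    print("sink fins in jig mm",cv2.minAreaRect(s[:,:2].astype('f4')*1000),s[:,2].mean(),len(s))
E
python3 - <<'E'
from m import *
np.set_printoptions(precision=4,suppress=True)
f=grab_frame("wrist");o,R,yaw,q=jig(f);sink(o,R,q)
j=J(o,R,q)
k=j[(j[:,2]>.062)&(j[:,2]<.076)&(j[:,1]>.08)&(j[:,1]<.2)&(abs(j[:,0]-.036)<.03)]
print("knob",k.mean(0),k.min(0),k.max(0))
b=j[(abs(j[:,2]-.012)<.006)&(abs(j[:,0])<.15)&(abs(j[:,1])<.22)];print("board z",np.median(b[:,2]),np.percentile(b,[1,99],axis=0))
cv2.imwrite("pics/crop.png",cv2.resize(f["color"][130:260,110:310,::-1],None,fx=4,fy=4,interpolation=2))
E
```

```text
yaw 0.3112954336066393 o [ 0.5298 -0.0342] dist 0.10658612514313681 [((550.1099853515625, 29.855749130249023), (30.74342918395996, 36.16520309448242), 17.883651733398438), ((582.7564697265625, -71.60758972167969), (30.215084075927734, 26.69672203063965), 17.581592559814453)]
sink fins in jig mm ((-57.95292663574219, 21.403921127319336), (50.19135665893555, 33.601478576660156), 88.2721176147461) 0.04916620470335889 1297
knob [0.0376 0.1763 0.0699] [0.0282 0.1684 0.0621] [0.0455 0.1859 0.074 ]
board z 0.012999736429878728 [[-0.1179 -0.1532  0.011 ]
 [ 0.0796  0.2083  0.0155]]
```

View pics/crop.png

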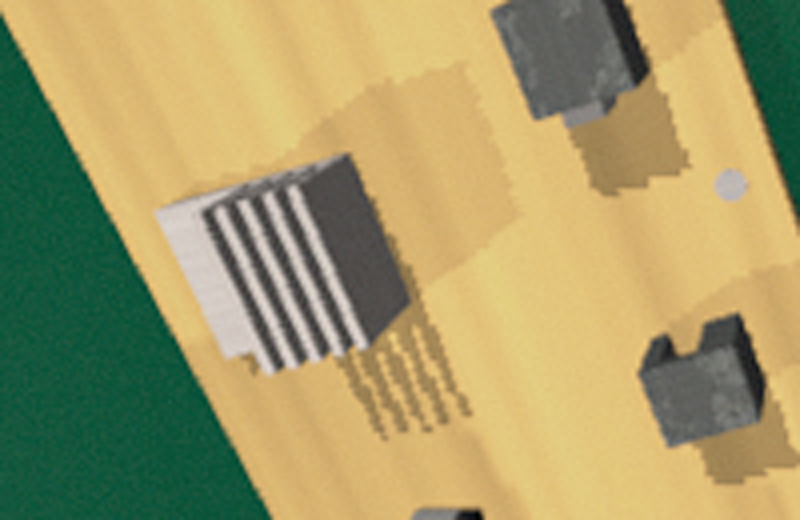

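The crop confirms it: grey flanged sink, with its flange at crop (205,280) towards the robot and its dark outer fin face at (360,250) towards the bolt. The keeper slot is at (700,380) and the bolt tip at (585,115). I'll close the gripper, align it and go behind the knob.

jog_arm --motion "0 0.09 -0.063 0 0 0 -0.1; 0 0.18 -0.126 0.03 0 0 -0.2075; 0 0.27 -0.19 0.06 0 0 -0.2075; 0 0.361 -0.253 0.1 0 0 -0.2075; 0 0.361 -0.253 0.15 0 0 -0.2075"

```text
time: 1.68
tool_pos: [0.497, 0.1832, 0.1564]
tool_rot: [0.0, 0.587, 0.81, 0.001]
contact_force: [1.6, -0.5, -0.7]
gripper_width: 0.003
grasp_force: 0.0
```

```bash
python3 - <<'E'
from m import *
np.set_printoptions(precision=4,suppress=True)
s=state();print(s["time"],s["tool_pos"],s["tool_rot"],s["gripper_width"],s["contact_force"])
f=grab_frame("wrist");cv2.imwrite("pics/w1.png",f["color"][...,::-1])
q=pts(f).reshape(-1,3);o=np.array([.5294,-.0331]);y=.3113;R=np.array([[np.cos(y),-np.sin(y)],[np.sin(y),np.cos(y)]]);j=J(o,R,q)
k=j[(j[:,2]>.062)&(j[:,2]<.076)&(j[:,1]>.08)&(j[:,1]<.195)&(abs(j[:,0]-.036)<.03)]
print("knob",k.mean(0),k.min(0),k.max(0))
print(((s["tool_pos"][:2]-o)@R))
E
```

```text
1.675 [0.497  0.1832 0.1564] [0.0003 0.5871 0.8095 0.0008] 0.003321501785355749 [ 1.5531 -0.5229 -0.7328]
knob [0.0365 0.1831 0.0681] [0.028  0.1768 0.0621] [0.0453 0.1858 0.0722]
[0.0354 0.2159]
```

View pics/w1.png

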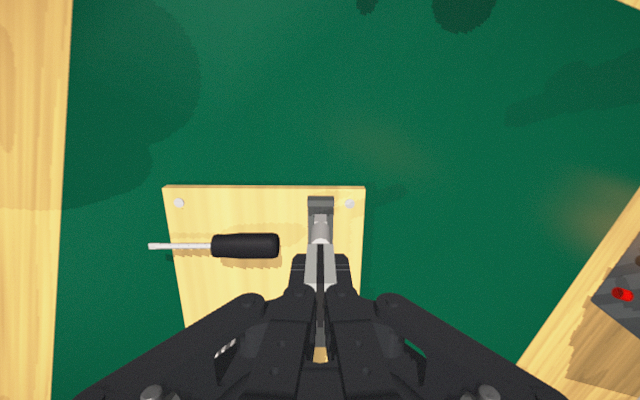

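jog_arm --motion "0 0 0 0.11 0 0 0; 0 0 0 0.217 0 0 0; 0 -0.02 0 0.217 0 0 0; 0 -0.04 0 0.217 0 0 0; 0 -0.07 0 0.217 0 0 0"

```text
time: 2.35
tool_pos: [0.5111, 0.147, 0.0505]
tool_rot: [0.001, 0.589, 0.808, 0.002]
contact_force: [-0.9, 2.8, -2.4]
gripper_width: 0.001
grasp_force: 1.6
```

jog_arm --motion "0 -0.03 0 0 0 0 0; 0 -0.06 0 0 0 0 0; 0 -0.09 0 0 0 0 0; 0 -0.12 0 0 0 0 0; 0 -0.135 0 0 0 0 0"

```text
time: 2.98
tool_pos: [0.5303, 0.0819, 0.0478]
tool_rot: [0.0, 0.589, 0.808, 0.0]
contact_force: [-0.4, 3.3, 2.2]
gripper_width: -0.003
grasp_force: 1.4
```

jog_arm --motion "0 -0.008 0 0 0 0 0; 0 -0.014 0 0 0 0 0; 0 -0.018 0 0 0 0 0; 0 -0.022 0 0 0 0 0; 0 -0.022 0 0 0 0 0"

```text
time: 3.6
tool_pos: [0.5316, 0.077, 0.0477]
tool_rot: [-0.004, 0.589, 0.808, 0.003]
contact_force: [-5.7, 18.1, 6.1]
gripper_width: 0.003
grasp_force: 9.4
```

jog_arm --motion "0 0.05 0 0 0 0 0; 0 0.05 0 -0.1 0 0 0; 50 0 -0.07 -0.18 0 0 0.12; 100 -0.09 -0.14 -0.18 0 0 0.24; 100 -0.168 -0.2 -0.18 0 0 0.36"

```text
time: 4.22
tool_pos: [0.4629, -0.0398, 0.1382]
tool_rot: [0.001, 0.785, 0.62, -0.0]
contact_force: [0.8, 0.1, 0.3]
gripper_width: 0.632
grasp_force: 0.0
```

jog_arm --motion "100 0 0 0 0 0 0.12; 100 0 0 0 0 0 0.24; 100 0 0 0 0 0 0.36; 100 0 0 0 0 0 0.48; 100 0 0 0 0 0 0.6"

```text
time: 4.85
tool_pos: [0.4632, -0.0385, 0.1371]
tool_rot: [0.0, 0.976, 0.217, -0.001]
contact_force: [0.5, 0.2, 0.2]
gripper_width: 0.997
grasp_force: 0.0
```

jog_arm --motion "100 0 0 0 0 0 0.087; 100 0 0 0 0 0 0.087; 100 0 0 0 0 0 0.087; 100 0 0 0 0 0 0.087; 100 0 0 0 0 0 0.087"

```text
time: 5.48
tool_pos: [0.4637, -0.0382, 0.1378]
tool_rot: [0.0, 0.988, 0.155, -0.0]
contact_force: [-0.0, 0.7, -0.3]
gripper_width: 1.003
grasp_force: 0.0
```

```bash
cat > l.py <<'E'
from m import *
from scipy.spatial.transform import Rotation as Ro
np.set_printoptions(precision=4,suppress=True)
o=np.array([.5294,-.0331]);yw=.3113;R=np.array([[np.cos(yw),-np.sin(yw)],[np.sin(yw),np.cos(yw)]])
s=state();w=s["tool_rot"];M=Ro.from_quat(np.r_[w[1:],w[0]]).as_matrix()
print(s["time"],s["tool_pos"],"tcp jig",(s["tool_pos"][:2]-o)@R,"tool x ang rel jig",np.arctan2(M[1,0],M[0,0])-yw,"zax",M[:,2],s["joint_pos"],s["contact_force"])
E
python3 - <<'E'
from l import *
for c in ["wrist","side","scene"]:
    f=grab_frame(c);cv2.imwrite(f"pics/{c}2.png",f["color"][...,::-1])
    q=pts(f).reshape(-1,3);print(c);j=J(o,R,q)
    for n,a,z0,z1 in [("keeper",(.010,.07,-.08,-.025),.037,.044),("knob",(.015,.055,.06,.13),.062,.074),("sinkfins",(-.1,-.02,-.02,.06),.044,.054)]:
        k=j[(j[:,2]>z0)&(j[:,2]<z1)&(j[:,0]>a[0])&(j[:,0]<a[1])&(j[:,1]>a[2])&(j[:,1]<a[3])]
        if len(k)>9: print(n,len(k),cv2.minAreaRect(k[:,:2].astype('f4')*1000),np.median(k[:,2]))
E
```

```text
5.475 [ 0.4637 -0.0382  0.1378] tcp jig [-0.0641  0.0153] tool x ang rel jig 0.0008268718979655421 zax [-0.0001 -0.0001 -1.    ] [-0.2422 -0.2676  2.0679 -0.0002  1.3414  1.0165] [-0.0465  0.7157 -0.3021]
wrist
keeper 1694 ((39.400840759277344, -53.36722183227539), (26.582447052001953, 30.002784729003906), 89.88626861572266) 0.04096589795173919
knob 731 ((36.403926849365234, 85.02381134033203), (17.276714324951172, 17.171039581298828), 5.5893073081970215) 0.07067487697305738
sinkfins 2054 ((-57.54698181152344, 20.073837280273438), (49.995418548583984, 32.682464599609375), 87.84162139892578) 0.050463732691383364
side
keeper 20 ((35.92628479003906, -46.357215881347656), (30.44690704345703, 23.437213897705078), 8.197120666503906) 0.038276401189802245
knob 23 ((34.678096771240234, 90.2489013671875), (15.155040740966797, 16.232711791992188), 61.43206787109375) 0.06624811704031708
sinkfins 77 ((-59.853179931640625, 23.696687698364258), (33.812686920166016, 49.5588493347168), 0.8144304156303406) 0.046577081751179916
scene
keeper 54 ((39.38076400756836, -54.81566619873047), (25.352705001831055, 32.81241989135742), 84.90672302246094) 0.03866357604003978
knob 24 ((38.591854095458984, 83.66077423095703), (14.48531436920166, 15.262350082397461), 7.1215691566467285) 0.06777640342194152
sinkfins 103 ((-55.020206451416016, 18.079627990722656), (48.68510437011719, 37.19413757324219), 87.17060089111328) 0.047791612267714
```

View pics/wrist2.png

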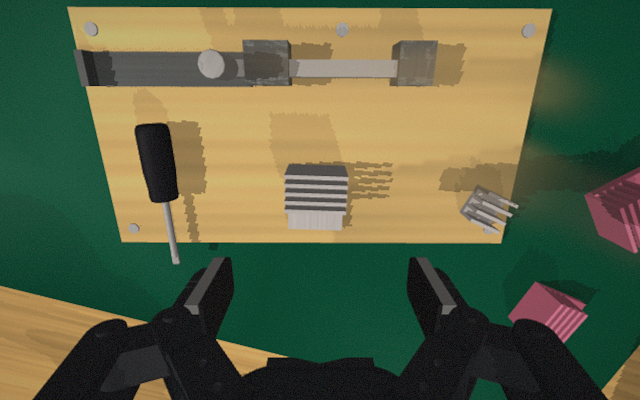

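The wrist picture shows the bar spanning guide to keeper, from (290,68) to (410,68), so the bolt is home. The sink's fins are at (317,187) and its flange at (317,220), between the open fingers. Next I grasp it across its 50 mm.

jog_arm --motion "100 0.002 -0.0094 0.1 0 0 0; 100 0.002 -0.0094 0.19 0 0 0; 100 0.002 -0.0094 0.236 0 0 0; 100 0.002 -0.0094 0.236 0 0 0; 50 0.002 -0.0094 0.236 0 0 0"

```text
time: 6.25
tool_pos: [0.4643, -0.0336, 0.0211]
tool_rot: [0.0, 0.988, 0.155, 0.001]
contact_force: [-0.8, -0.0, 0.0]
gripper_width: 0.818
grasp_force: 0.0
```

jog_arm --motion "40 0 0 0 0 0 0; 30 0 0 0 0 0 0; 30 0 0 0 0 0 0; 30 0 0 0 0 0 0; 30 0 0 0 0 0 0"

```text
time: 6.88
tool_pos: [0.4652, -0.0338, 0.022]
tool_rot: [0.001, 0.988, 0.155, 0.002]
contact_force: [-0.1, -0.4, 6.8]
gripper_width: 0.572
grasp_force: 62.5
```

jog_arm --motion "30 0.02 0.01 -0.003 0 0 0; 30 0.05 0.03 -0.003 0 0 0; 30 0.08 0.039 -0.003 0 0 0; 30 0.11 0.039 -0.003 0 0 0; 30 0.125 0.039 -0.003 0 0 0"

```text
time: 7.5
tool_pos: [0.5296, -0.0329, 0.022]
tool_rot: [0.0, 0.988, 0.155, -0.0]
contact_force: [-5.6, -2.1, 7.7]
gripper_width: 0.571
grasp_force: 63.3
```

```bash
python3 - <<'E'
from l import *
f=grab_frame("wrist");cv2.imwrite(f"pics/wrist3.png",f["color"][...,::-1])
q=pts(f).reshape(-1,3);j=J(o,R,q)
for n,a,z0,z1 in [("keeper",(.010,.07,-.08,-.025),.037,.044),("knob",(.015,.055,.06,.13),.062,.074),("sinkfins",(-.03,.033,-.03,.03),.046,.055),("bar",(.02,.05,-.035,.035),.03,.037)]:
    k=j[(j[:,2]>z0)&(j[:,2]<z1)&(j[:,0]>a[0])&(j[:,0]<a[1])&(j[:,1]>a[2])&(j[:,1]<a[3])]
    if len(k)>9: print(n,len(k),cv2.minAreaRect(k[:,:2].astype('f4')*1000),np.median(k[:,2]))
E
```

```text
7.5 [ 0.5296 -0.0329  0.022 ] tcp jig [0.0002 0.0001] tool x ang rel jig 0.0008220991526838306 zax [-0.0004 -0.0009 -1.    ] [-0.2018  0.0598  1.9821 -0.0011  1.0999  1.0574] [-5.609  -2.1036  7.6774]
keeper 4278 ((33.177635192871094, -46.237911224365234), (43.168487548828125, 41.22172164916992), 0.3027028739452362) 0.040976466556102556
knob 2676 ((37.064998626708984, 84.74718475341797), (17.7452392578125, 18.34246063232422), 73.54248046875) 0.07044012268735193
sinkfins 7554 ((4.494010925292969, 0.17318153381347656), (59.86859130859375, 33.57897186279297), 88.66582489013672) 0.05045350841992876
bar 4756 ((31.547122955322266, 0.0004425048828125), (69.91907501220703, 23.07910919189453), 89.995361328125) 0.0349278225021534
```

View pics/wrist3.png

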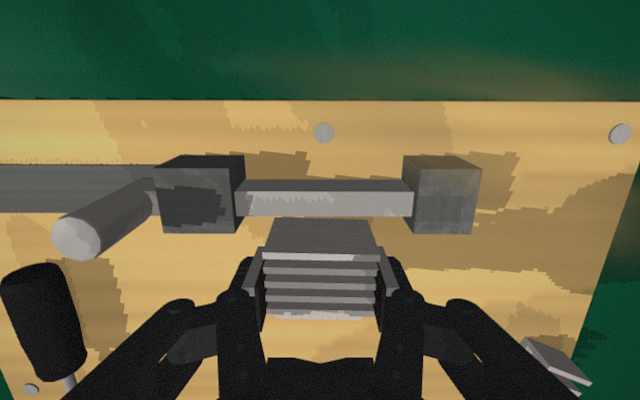

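The sink is held square: outer fin face at (320,235), about 9 mm from the bar at (320,205), and centred between the blocks. I'll close the gap gently.

jog_arm --motion "30 0.006 0 0 0 0 0; 30 0.012 0 0 0 0 0; 30 0.017 0 0 0 0 0; 30 0.021 0 0 0 0 0; 30 0.023 0 0 0 0 0"

```text
time: 8.18
tool_pos: [0.5388, -0.0297, 0.022]
tool_rot: [0.0, 0.988, 0.156, -0.002]
contact_force: [-10.2, -4.3, 12.7]
gripper_width: 0.573
grasp_force: 63.4
```

jog_arm --motion "30 0.002 0 -0.002 0 0 0; 30 0.004 0 -0.002 0 0 0; 30 0.006 0 -0.002 0 0 0; 30 0.006 0 -0.002 0 0 0; 30 0.006 0 -0.002 0 0 0"

```text
time: 8.8
tool_pos: [0.5389, -0.0297, 0.0222]
tool_rot: [0.001, 0.988, 0.156, -0.005]
contact_force: [-15.5, -5.9, 14.0]
gripper_width: 0.575
grasp_force: 63.5
```

jog_arm --motion "60 -0.006 0 0 0 0 0; 72 -0.01 0 0 0 0 0; 72 -0.01 0 0 0 0 0; 72 -0.01 0 0 0 0 0; 72 -0.01 0 -0.03 0 0 0"

```text
time: 9.43
tool_pos: [0.5367, -0.0295, 0.0365]
tool_rot: [-0.001, 0.988, 0.155, -0.001]
contact_force: [-1.1, 0.1, -0.2]
gripper_width: 0.718
grasp_force: 0.0
```

jog_arm --motion "72 0 0 -0.08 0 0 0; 60 0 0 -0.14 0 0 0; 0 -0.045 0 -0.14 0 0 0; 0 -0.09 0 -0.14 0 0 0; 0 -0.09 0 -0.14 0 0 0"

```text
time: 10.05
tool_pos: [0.4947, -0.0438, 0.1083]
tool_rot: [0.0, 0.988, 0.155, 0.001]
contact_force: [0.1, -0.3, -0.1]
gripper_width: 0.005
grasp_force: 0.0
```

```bash
python3 - <<'E'
from l import *
f=grab_frame("wrist");cv2.imwrite(f"pics/wrist4.png",f["color"][...,::-1])
q=pts(f).reshape(-1,3);j=J(o,R,q)
for n,a,z0,z1 in [("knob",(.015,.055,.06,.13),.062,.074),("sinkfins",(-.03,.033,-.03,.03),.046,.055)]:
    k=j[(j[:,2]>z0)&(j[:,2]<z1)&(j[:,0]>a[0])&(j[:,0]<a[1])&(j[:,1]>a[2])&(j[:,1]<a[3])]
    if len(k)>9: print(n,len(k),cv2.minAreaRect(k[:,:2].astype('f4')*1000),np.median(k[:,2]),k[:,0].max())
E
```

```text
10.05 [ 0.4947 -0.0438  0.1083] tcp jig [-0.0363  0.0004] tool x ang rel jig -0.0005312508895251034 zax [ 0.0015 -0.0002 -1.    ] [-0.2384 -0.1499  2.021   0.0001  1.2689  1.0216] [ 0.1306 -0.2696 -0.0672]
knob 907 ((36.79149627685547, 84.97720336914062), (17.3037109375, 17.21244239807129), 71.87000274658203) 0.07063704179187824 0.045436821367966694
sinkfins 2324 ((13.895774841308594, 1.6065196990966797), (50.06096267700195, 32.450138092041016), 89.20677185058594) 0.05083325149537794 0.030424396635061097
```

View pics/wrist4.png

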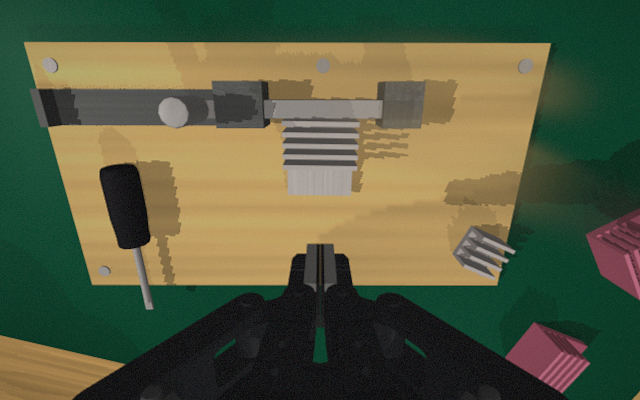

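The sink sits flush on the bar, with its outer edge at (320,118) and its flange at (320,182). The closed fingertips are in front at (320,260). Going down into the notch.

jog_arm --motion "0 0.033 -0.002 0.05 0 0 0; 0 0.033 -0.002 0.1 0 0 0; 0 0.033 -0.002 0.145 0 0 0; 0 0.033 -0.002 0.16 0 0 0; 0 0.036 -0.002 0.166 0 0 0"

```text
time: 10.72
tool_pos: [0.5124, -0.0371, 0.0244]
tool_rot: [0.0, 0.988, 0.155, 0.0]
contact_force: [0.7, 0.4, -0.3]
gripper_width: 0.0
grasp_force: 0.0
```

jog_arm --motion "0 0.003 0 0.003 0 0 0; 0 0.006 0 0.006 0 0 0; 0 0.009 0 0.009 0 0 0; 0 0.012 0 0.012 0 0 0; 0 0.014 0 0.013 0 0 0"

```text
time: 11.35
tool_pos: [0.5162, -0.0361, 0.02]
tool_rot: [0.0, 0.988, 0.156, -0.004]
contact_force: [-23.4, -4.7, 28.1]
gripper_width: 0.002
grasp_force: 20.8
```

jog_arm --motion "0 0 0 0 0 0 0; 0 0 0 0 0 0 0; 0 0 0 0 0 0 0; 0 0 0 0 0 0 0; 0 0 0 0 0 0 0"

```text
time: 11.98
tool_pos: [0.5162, -0.0361, 0.02]
tool_rot: [0.0, 0.988, 0.156, -0.004]
contact_force: [-18.9, -3.7, 22.9]
gripper_width: -0.002
grasp_force: 17.1
```

```bash
python3 - <<'E'
from l import *
f=grab_frame("wrist");cv2.imwrite(f"pics/wrist5.png",f["color"][...,::-1])
q=pts(f).reshape(-1,3);j=J(o,R,q)
for n,a,z0,z1 in [("knob",(.015,.055,.06,.13),.062,.074),("sinkfins",(-.002,.033,-.03,.03),.046,.055)]:
    k=j[(j[:,2]>z0)&(j[:,2]<z1)&(j[:,0]>a[0])&(j[:,0]<a[1])&(j[:,1]>a[2])&(j[:,1]<a[3])]
    if len(k)>9: print(n,len(k),cv2.minAreaRect(k[:,:2].astype('f4')*1000),np.median(k[:,2]),k[:,0].max())
E
```

```text
11.975 [ 0.5162 -0.0361  0.02  ] tcp jig [-0.0135  0.0012] tool x ang rel jig 0.0012040110244135316 zax [-0.0079 -0.0021 -1.    ] [-0.2117  0.0378  2.0091 -0.0042  1.1019  1.0485] [-18.8617  -3.688   22.889 ]
knob 3084 ((36.71900177001953, 85.06723022460938), (17.43817901611328, 18.991228103637695), 14.834023475646973) 0.07047143705444017 0.04572716666559332
sinkfins 7658 ((14.576258659362793, 1.4545345306396484), (33.121063232421875, 50.44371032714844), 0.04973013326525688) 0.05057111960363753 0.031134353587585574
```

View pics/wrist5.png

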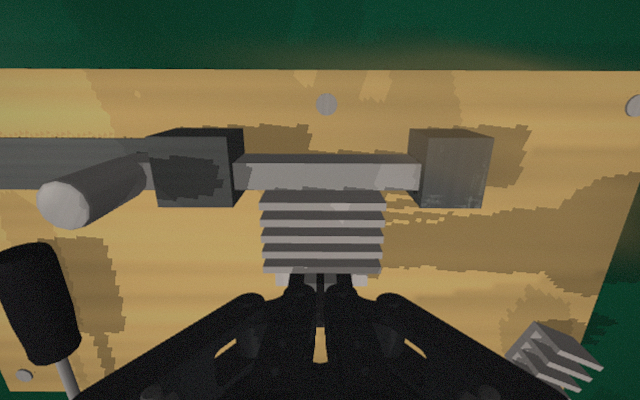

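The sink is square (0.05°) on the bar at (320,190), with the fingertips in the notch at (320,280) holding about 19 N forward and 23 N down. Handing in.

```bash
python3 -c "
from plant import *
print(state()['contact_force']);print(job_done())"
```

```text
[-19.32343644  -3.68480309  24.22588321]
the job is handed in; nothing more can be done
None
```

I slid the bolt fully home, brought the heat sink up square against the bar with its fins to it, and handed the job in at about 12 s, still pressing with about 19 N forward and 24 N down; no verdict came back.

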